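# Rivet the colour sample panel down

## Task

Fasten the open edge of the colour sample panel. Take the push rivet whose centre pin still stands up out of the rivet block, seat it in the panel's empty hole with its head flat on the panel and the pin still up, then push the centre pin in until it is flush with the head and let go. Push gently: the panel's mount sinks to a stop under the push before the pin gives, and the panel must not be loaded with more than 24 N; leave the used rivet, the paint cans and the film applicator where they are.

Things in the scene. Friction and masses are not known exactly. Their poses are not given: they have to be found in the camera images.
- rivet: Fresh push rivet, grey plastic, black pin, about 30 g. Origin: centre of its head's underside; z up along the axis. Head to grip: disc 24 mm across, z 0 to 8 mm. Shank 10.5 mm across, 24 mm long below the head, last 7 mm tapered. Starts upright in a hole of the block, head resting on the block's top. Pushing the pin spreads two feet below the panel that keep it in.
- pin (a joint): Centre pin of the fresh rivet, 10 mm across. 0 = fully raised, top 11 mm above the head's top (19 mm above the rivet's origin); 0.011 m = fully in, flush, at its stop. Starts at 0 to 0.002. It slides stiffly, only above about 11 N of push, and stays where it is left; it is not to be pulled back.
- pin_top (a point): Centre of the top face of the fresh rivet's pin.
- used_rivet: A used rivet of the same shape, its pin already flush with the head (so no pin stands up), in the other hole of the block. Not to be moved. Origin as for the fresh rivet.
- block: White rivet block, fixed, 50 x 150 x 34 mm (x, y, z); origin at the centre of its underside; long side along its y. Two 14 mm through holes at y = -42 and +42 mm hold the two rivets, either way round.
- panel: White board 150 x 190 x 8 mm (x, y, z), red area and black strip in the middle; origin at its underside's centre, 34 to 50 mm above the table. A set rivet at y = +72 mm; the empty hole at y = -72 mm. It rides on a stiff upright slide: above about 6 N of push it sinks 1 to 9 mm (unknown) to a hard stop and stays; only then does the pin give. Force on the panel must stay under 24 N.
- hole (a point): Centre of the mouth of the panel's empty hole, level with the panel's top face (42 to 58 mm above the table), z up. Through hole 12 mm across with a 1 mm chamfer, open below for at least 30 mm.
- can_large: Closed paint can with a pale plain band, 86 mm across, 105 mm tall, loose; origin at the centre of its underside. Leave alone.
- can_small: Closed paint can with a blue band, 72 mm across, 85 mm tall, loose; origin at the centre of its underside. Leave alone.
- applicator: Film applicator, a steel bridge 30 x 100 x 22 mm (x, y, z), loose on the table; origin at the centre of its underside. Leave alone.

How it is judged:
By the outcome, as a careful person would: the job done as asked, in the order asked, and still so for the second after the job is handed in, with the robot touching nothing.
It also fails if it takes over 48 s, if anything falls off the work surface, if the arm or the gripper's body presses on something with over 40 N, if the wrist force passes 120 N, or if a joint passes its speed limit or range.

## Robot

A 6-joint arm with a two-finger parallel gripper is mounted at the origin on the work surface. World frame = base frame: x ahead of the robot, y to its left, z up, the work surface at z = 0. Lengths are in m, angles in degrees, forces in N, time in s.
With the tool pointing down it reaches from about 0.4 to 0.825 m from the base axis. Payload 7 kg.
Tool frame: the origin (TCP) lies at the very end of the fingers, on their centre line; the grasp point (between the pads) lies 19 mm behind it (r.grasp_offset is the z of the grasp point in the tool frame, in m); z points along the fingers, y is the direction in which the jaws open and shut (so a half turn about z gives the same grasp; the last joint's range is limited). The gripper opens to 88 mm and grips with 3 to 60 N. Pads are 19 mm wide; open, the fingers measure 130 mm over their backs; the gripper's body (78 mm by 193 mm) begins 47 mm behind the grasp point.
Start: joints at [-51.217, 20.546, 0.682, 0, -70.136, -16.507], TCP at [0.256, -0.625, 0.227] pointing down, gripper open.
Joint ranges: [-176.03, 176.03], [-82.01, 121.73], [-58.28, 71.71], [-173.87, 95.51], [-174.79, -0.11], [-173.66, 173.66]. Speed limits (degrees/s): [136.94, 136.94, 172.46, 180, 180, 180].

## Interface

Orientations are given as [roll, pitch, yaw] about the fixed x, y, z axes, in that order (R = Rz(yaw) Ry(pitch) Rx(roll)).
In Python, from plant import r gives the robot as it stands.
- The arm moves only by the tool carry_out, never from a script. Its argument "plan" is a list of rows, each a list of 6 numbers: the shift along the world's x, y, z in m, then the turn, a rotation vector about the world's x, y, z in rad. In form: [[tx, ty, tz, wx, wy, wz], ...]. A call has 1 to 12 rows; each row shifts and turns the pose as measured when the row begins; what a row does not reach is not made up. A row lasts 1/12 s, in which the tool goes at most 41.7 mm and 7.16 degrees, less where a joint would pass 70% of its speed; a pose out of reach is approached as far as the arm can. A call with a gripper value outside its range is refused whole. "fingers" is the closure, from -1 (fully open) to 1 (shut), set as the call begins (left out, the last holds). The fingers move at their own pace and stop on an object; "force" is the grip in N (left out, the last holds). Time passes only in rows, so rows that do not move let the fingers close. It gives the time, the measured TCP pose, the force and the opening at its end, in the units of the state.
- r.get_state(): the state, without advancing time (a new reading comes with each control period).
- r.capture(name): name is "side" or "top"; returns the picture (400x640x3 uint8, red, green, blue); there is no depth.
- r.camera_model(name): a dict with "fov_y" (degrees; the focal length in pixels is half the picture's height over the tangent of half this angle, whatever the lens; pixels are square), "cx", "cy" (the principal point, pixels), "R" (3x3) and "t" (3): a world point X has camera coordinates R X + t. Camera axes: x right, y down, z forward; pixel columns grow to the right and rows downward; lengths in m; the calibration is good to about 2 mm. A picture is of the moment at which its call begins. camera_model takes no time and is no camera call.
- r.close_job(): hands the job in, once; it reports no verdict.
The state is a dict: "time_s": time; "joints": joint angles; "qd": joint speeds; "joint_torque": joint torques, N m; "tcp_pos": TCP position; "eef_rot": TCP orientation; "contact_force": force on the tool from outside, world axes, zero at the start; "moment": the same for the moment, N m; "gripper_width": finger opening in m.
Only numpy, scipy, OpenCV 4.12 (cv2) and the standard library are available. Lean on these libraries where they do the work, as an engineer would, in place of code of your own. Each camera call takes 0.05 s, during which the arm holds its last target.

## Working session

There is one attempt and no reset: what is moved stays moved. The work goes in short steps, Python scripts to look and compute and a tool call to move; the robot and the scene stay as the last step left them, time stands still between calls to the robot, and variables do not carry over. Pictures are saved under pics/ and viewed, and the job is handed in when it is done.

Besides the shell and the picture viewer there is one more tool, called after ">>>" as name([rows], argument=value, ...), one row to a line, values as JSON. carry_out: Moves the arm, as the interface text tells. Its arguments: {"type":"object","properties":{"plan":{"type":"array"},"fingers":{"type":"number"},"force":{"type":"number"}},"required":["plan"]}

```bash
mkdir -p pics
python3 - <<'E'
from plant import r
import cv2,numpy as np
s=r.get_state();print({k:np.round(v,4) for k,v in s.items()})
for n in("side","top"):
    c=r.camera_model(n);print(n,c)
    cv2.imwrite(f"pics/{n}0.png",r.capture(n)[:,:,::-1])
print(r.grasp_offset)
E
```

```text
{'time_s': np.float64(0.0), 'joints': array([-5.12160e+01,  2.05923e+01,  6.33200e-01, -1.97000e-02,
       -7.01342e+01, -1.65057e+01]), 'qd': array([ 0.0899, -0.0999, -0.067 , -0.1492, -0.1005, -0.022 ]), 'joint_torque': array([ 8.00000e-04, -5.82724e+01,  2.93053e+01,  6.99770e+00,
        6.80000e-03, -1.00000e-04]), 'tcp_pos': array([ 0.2557, -0.6242,  0.2256]), 'eef_rot': array([ 1.799052e+02, -8.700000e-03, -1.577283e+02]), 'contact_force': array([0.2608, 0.4973, 0.2226]), 'moment': array([-0.0428,  0.0076,  0.0468]), 'gripper_width': np.float64(0.0878)}
side {'fov_y': 51.957651611135184, 'cx': 320.7342607558244, 'cy': 198.084212622548, 'R': array([[-0.95624484, -0.29205687, -0.01727999],
       [-0.1739139 ,  0.61493294, -0.76916281],
       [ 0.23526532, -0.73250274, -0.6388192 ]]), 't': array([0.56067562, 0.23949213, 0.62098928])}
top {'fov_y': 51.9320306611998, 'cx': 314.40782801672844, 'cy': 205.04538421653433, 'R': array([[-0.00415341, -0.99970736, -0.02383147],
       [-0.99526921,  0.0064459 , -0.09694153],
       [ 0.09706677,  0.02331609, -0.99500472]]), 't': array([-0.0953218 ,  0.59983459,  0.96995463])}
-0.0188
```

View pics/side0.png

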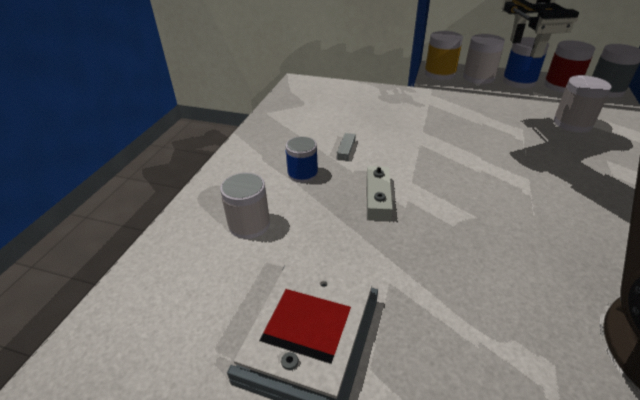

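View pics/top0.png

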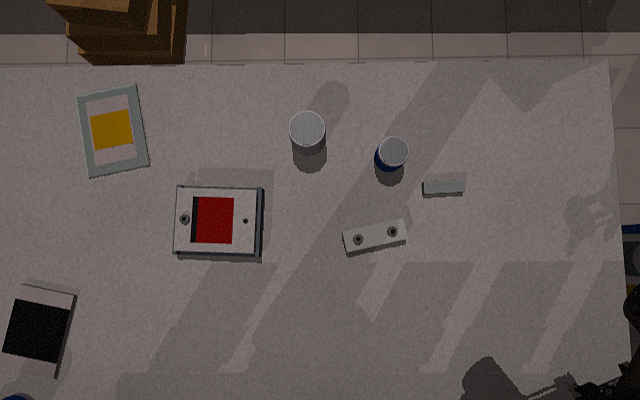

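Run:
```python
import cv2,numpy as np
s=cv2.imread("pics/side0.png");t=cv2.imread("pics/top0.png")
a=cv2.resize(s[155:230,345:420],None,fx=5,fy=5,interpolation=cv2.INTER_CUBIC)
b=cv2.resize(t[205:265,335:415],None,fx=5,fy=5,interpolation=cv2.INTER_CUBIC)
o=np.zeros((375,780,3),np.uint8);o[:375,:375]=a;o[:300,380:780]=b
cv2.imwrite("pics/z1.png",o)
a=cv2.resize(s[255:400,215:390],None,fx=3,fy=3,interpolation=cv2.INTER_CUBIC)
cv2.imwrite("pics/z2.png",a)
b=cv2.resize(t[180:265,165:270],None,fx=6,fy=6,interpolation=cv2.INTER_CUBIC)
cv2.imwrite("pics/z3.png",b)
```

```text
(no output)
```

View pics/z1.png

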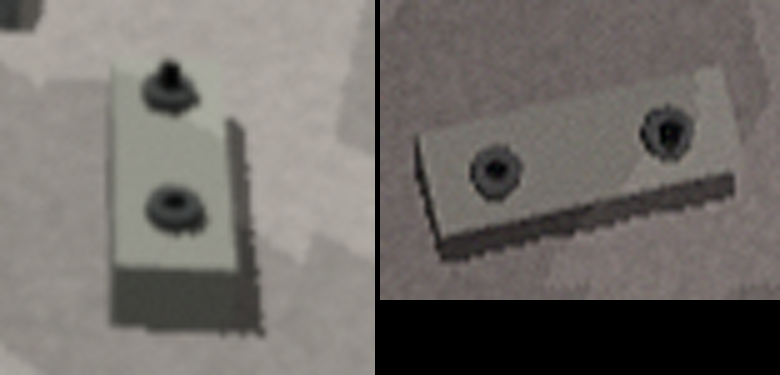

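View pics/z2.png

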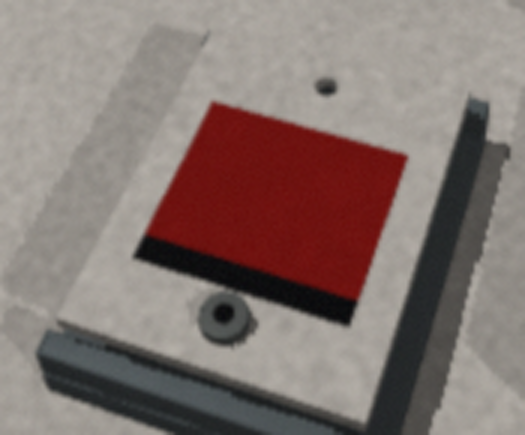

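View pics/z3.png

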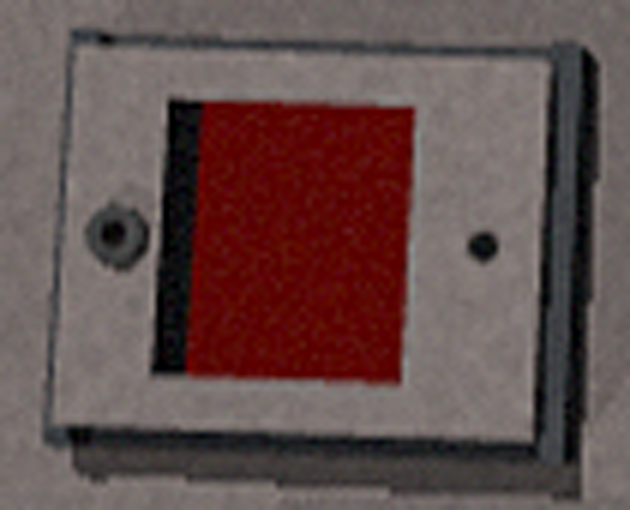

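```bash
cat > h.py <<'E'
import numpy as np,cv2
from plant import r
def cam(n):
    c=r.camera_model(n);f=200/np.tan(np.radians(c["fov_y"]/2))
    return f,c["cx"],c["cy"],np.array(c["R"]),np.array(c["t"])
def ray(n,p):
    f,cx,cy,R,t=cam(n)
    d=R.T@np.array([(p[0]-cx)/f,(p[1]-cy)/f,1]);return -R.T@t,d/np.linalg.norm(d)
def onz(n,p,z):
    o,d=ray(n,p);return o+d*(z-o[2])/d[2]
def tri(p,q):
    o1,d1=ray("side",p);o2,d2=ray("top",q)
    A=np.array([d1,-d2]).T;s=np.linalg.lstsq(A,o2-o1,rcond=None)[0]
    a=o1+s[0]*d1;b=o2+s[1]*d2;return (a+b)/2,np.linalg.norm(a-b)
def blobs(im,box,thr,amin=4):
    x0,y0,x1,y1=box;g=im[y0:y1,x0:x1].max(2)
    m=(g<thr).astype(np.uint8)
    n,l,st,c=cv2.connectedComponentsWithStats(m,connectivity=4)
    return [(np.round(c[i]+[x0,y0],2),st[i][2:]) for i in range(1,n) if st[i][4]>=amin]
E
python3 - <<'E'
from h import *
s=cv2.imread("pics/side0.png");t=cv2.imread("pics/top0.png")
print(ray("side",(0,0))[0],ray("top",(0,0))[0])
B={"tp":(t,(384,223,402,240)),"tu":(t,(349,230,368,248)),"sp":(s,(370,164,388,180)),"su":(s,(371,188,389,204)),"th":(t,(240,214,250,228)),"ts":(t,(176,210,192,228)),"sh":(s,(314,276,332,291)),"ss":(s,(278,348,302,372))}
for k,(im,b) in B.items():
    print(k,np.percentile(im[b[1]:b[3],b[0]:b[2]].max(2),[1,10,50,90]))
    for th in (50,75,90): print(th,blobs(im,b,th))
E
```

```text
[0.43169694 0.47135391 0.59059678] [ 0.50245062 -0.12177593  1.02098666]
tp [ 13.05  49.   116.   130.5 ]
50 [(array([392.79, 231.46]), array([ 5,  7, 24], dtype=int32)), (array([387.83, 232.67]), array([3, 4, 6], dtype=int32))]
75 [(array([391.74, 231.22]), array([10, 11, 81], dtype=int32))]
90 [(array([391.97, 231.16]), array([11, 11, 89], dtype=int32))]
tu [ 16.41  57.1  115.   121.  ]
50 [(array([358. , 238.5]), array([ 5,  4, 16], dtype=int32)), (array([357.5, 244. ]), array([4, 1, 4], dtype=int32))]
75 [(array([357.68, 239.31]), array([10, 10, 78], dtype=int32))]
90 [(array([357.58, 239.18]), array([11, 12, 92], dtype=int32))]
sp [  9.48  46.   149.5  168.  ]
50 [(array([378.5 , 170.59]), array([ 6,  6, 22], dtype=int32)), (array([378.5 , 175.43]), array([ 8,  2, 14], dtype=int32))]
75 [(array([378.37, 172.84]), array([10, 10, 67], dtype=int32))]
90 [(array([378.53, 172.81]), array([11, 11, 77], dtype=int32))]
su [ 27.  50. 145. 150.]
50 [(array([379.5, 195. ]), array([ 4,  3, 12], dtype=int32)), (array([380.88, 199.25]), array([ 8,  3, 16], dtype=int32))]
75 [(array([379.83, 1
[... 721 characters left out ...]
=int32))]
sh [ 43.38 103.6  166.   172.  ]
50 [(array([323.71, 284.57]), array([4, 2, 7], dtype=int32))]
75 [(array([323.62, 284.08]), array([ 6,  3, 13], dtype=int32))]
90 [(array([323.5 , 283.83]), array([ 6,  5, 24], dtype=int32))]
ss [ 13.   19.5  87.  167. ]
50 [(array([295.33, 349.6 ]), array([17,  6, 58], dtype=int32)), (array([289.08, 358.95]), array([ 7,  7, 38], dtype=int32)), (array([289.5, 368. ]), array([6, 1, 6], dtype=int32))]
75 [(array([294.95, 349.69]), array([18,  6, 64], dtype=int32)), (array([289.29, 358.84]), array([ 9,  9, 56], dtype=int32)), (array([292.26, 365.89]), array([16, 11, 53], dtype=int32))]
90 [(array([291.22, 358.59]), array([ 20,  22, 306], dtype=int32))]
```

Run:
```python
from h import *
p=lambda *a:print(*[np.round(x,4) for x in a])
print("pin top");P=tri((378.5,170.0),(392.8,231.4));p(*P);p(onz("top",(392.8,231.4),.052),onz("side",(378.5,170.),.052))
print("head fresh @38");F=onz("top",(391.8,231.2),.038);p(F)
print("head used");p(onz("top",(357.65,239.2),.038),onz("side",(379.8,196.9),.038));p(*tri((379.8,196.9),(357.65,239.2)))
U=onz("top",(357.65,239.2),.038);p(np.linalg.norm(F-U))
print("hole");H=tri((323.6,283.9),(245.1,220.7));p(*H)
S=tri((289.2,358.9),(183.6,218.6));print("set");p(*S);p(np.linalg.norm(H[0]-S[0]))
for z in(.042,.05,.058):
  h=onz("top",(245.1,220.7),z);p(z,h,onz("side",(323.6,283.9),z),np.linalg.norm(h-onz("top",(184.2,219),z+.004)))
for n,px in(("small",(393,148)),("large",(307,128))):p(n,onz("top",px,.09))
p("appl",onz("top",(444,186),.022))
```

```text
pin top
[ 0.5349 -0.2837  0.0458] 0.002
[ 0.5337 -0.2828  0.052 ] [ 0.5347 -0.275   0.052 ]
head fresh @38
[ 0.5346 -0.2827  0.038 ]
head used
[ 0.516  -0.2014  0.038 ] [ 0.5166 -0.1999  0.038 ]
[ 0.5164 -0.2014  0.0368] 0.0007
0.0835
hole
[0.5606 0.0651 0.0544] 0.0
set
[0.5661 0.2085 0.0646] 0.0008
0.1439
0.042 [0.5613 0.0675 0.042 ] [0.5636 0.0557 0.042 ] 0.146
0.05 [0.5609 0.0659 0.05  ] [0.5616 0.0617 0.05  ] 0.1448
0.058 [0.5604 0.0644 0.058 ] [0.5597 0.0678 0.058 ] 0.1436Traceback (most recent call last):
  File "<stdin>", line 11, in <module>
  File "<stdin>", line 2, in <lambda>
    return _wrapfunc(a, 'round', decimals=decimals, out=out)
    return _wrapit(obj, method, *args, **kwds)
    result = getattr(arr, method)(*args, **kwds)
numpy._core._exceptions._UFuncNoLoopError: ufunc 'multiply' did not contain a loop with signature matching types (dtype('<U5'), dtype('float64')) -> None
```

>>> carry_out([
  [0.023,0.028,0,0,0,0],
  [0.025,0.031,0,0,0,0],
  [0.025,0.031,0,0,0,0],
  [0.025,0.031,0,0,0,0],
  [0.025,0.031,-0.005,0,0,0],
  [0.025,0.031,-0.01,0,0,0],
  [0.025,0.031,-0.01,0,0,0],
  [0.025,0.031,-0.015,0,0,0],
  [0.025,0.031,-0.015,0,0,0],
  [0.025,0.031,-0.015,0,0,0],
  [0.02,0.02,-0.01,0,0,0],
  [0,0,0,0,0,0],
], fingers=-0.1, force=15)

```text
time_s: 1.1
tcp_pos: [0.5227, -0.2888, 0.1412]
eef_rot: [179.7, -0.1, -158.2]
contact_force: [0.0, -1.1, -0.4]
gripper_width: 0.0482
```

>>> carry_out([
  [0.006,0.003,-0.02,0,0,0],
  [0.006,0.003,-0.02,0,0,0],
  [0,0,-0.016,0,0,0],
  [0,0,0,0,0,0],
  [0,0,0,0,0,0],
])

```text
time_s: 1.52
tcp_pos: [0.5361, -0.2795, 0.0819]
eef_rot: [179.6, -0.3, -157.8]
contact_force: [0.2, -0.5, 1.0]
gripper_width: 0.0485
```

Run:
```python
from h import *
st=r.get_state();print(st["time_s"],st["tcp_pos"],st["eef_rot"],st["contact_force"])
s=r.capture("side")[:,:,::-1];t=r.capture("top")[:,:,::-1]
cv2.imwrite("pics/s2.png",s);cv2.imwrite("pics/t2.png",t)
o=np.hstack([cv2.resize(s[110:230,330:430],None,fx=4,fy=4,interpolation=2),cv2.resize(t[180:300,350:450],None,fx=4,fy=4,interpolation=2)])
cv2.imwrite("pics/z4.png",o)
f,cx,cy,R,tt=cam("side")
for n in("side","top"):
  f,cx,cy,R,tt=cam(n);X=R@st["tcp_pos"]+tt;print(n,f*X[0]/X[2]+cx,f*X[1]/X[2]+cy)
```

```text
1.5167 [ 0.53614458 -0.27950688  0.08191339] [ 179.59094612   -0.27782646 -157.83820187] [ 0.19801301 -0.49897579  0.96466494]
side 379.2330479071613 157.64200164921928
top 393.52247681730626 229.88196367737416
```

View pics/z4.png

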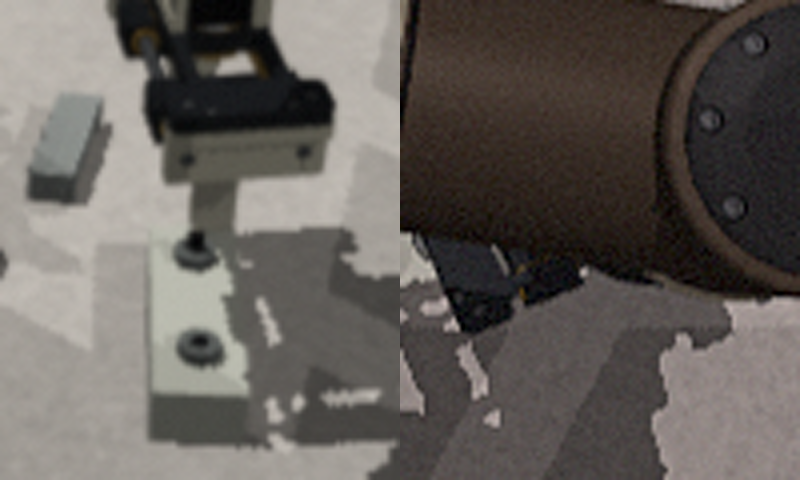

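Run:
```python
from h import *
T=np.array([.5361,-.2795,.0819]);y=np.array([np.sin(np.radians(-157.8)),-np.cos(np.radians(-157.8)),0]);x=np.array([-y[1],y[0],0])
f,cx,cy,R,t=cam("side")
for d in(.024,.034,.045):
  for w in(-.0095,0,.0095):
    X=R@(T+d*y+w*x)+t;print(d,w,np.round([f*X[0]/X[2]+cx,f*X[1]/X[2]+cy],1))
s=cv2.imread("pics/s2.png")
for row in(158,162,165,168,170):print(row,s[row,368:398].max(1))
```

```text
0.024 -0.0095 [377.1 164.2]
0.024 0 [381.5 163.9]
0.024 0.0095 [385.9 163.6]
0.034 -0.0095 [378.  166.9]
0.034 0 [382.5 166.6]
0.034 0.0095 [386.9 166.3]
0.045 -0.0095 [379.1 169.9]
0.045 0 [383.5 169.6]
0.045 0.0095 [388.  169.3]
158 [189 188 186 184 186 186 185 184 184 147  88  70  71  70  70  70  71  72
  78  82  95 148 177 182 183 180 180 182 183 186]
162 [187 184 180 180 181 186 186 184 177 128  85  80  82  84  80  85  88  88
  87  91 113 171 185 186 187 188 188 189 186 185]
165 [187 189 190 191 189 188 186 185 178 134  98  90  89  92  90  92  91  90
  90  97 134 173 185 185 185 185 184 185 186 185]
168 [182 185 187 186 187 186 186 181 146  75  33  30  36  73  86  88  90  91
  92  92 109 140 149 124 137 117 103 102 101 104]
170 [174 172 170 169 175 170 132  98  66  28  10   6  25  76  91  91  92  94
  93  93  91  92  94  94  93  92  93  95  94  95]
```

>>> carry_out([
  [-0.002,-0.003,-0.01,-0.0045,-0.0075,0],
  [0,0,-0.012,0,0,0],
  [0,0,-0.012,0,0,0],
  [0,0,-0.008,0,0,0],
  [0,0,0,0,0,0],
])

```text
time_s: 2.03
tcp_pos: [0.5366, -0.2849, 0.0442]
eef_rot: [-179.7, 0.5, -158.0]
contact_force: [-1.3, 0.4, 0.1]
gripper_width: 0.0482
```

>>> carry_out([
  [-0.002,0.002,-0.004,0,0,0],
  [0,0,0,0,0,0],
])

```text
time_s: 2.2
tcp_pos: [0.5346, -0.2831, 0.0403]
eef_rot: [-179.7, 0.5, -158.0]
contact_force: [0.0, 0.8, -0.2]
gripper_width: 0.0484
```

>>> carry_out([
  [0,0,0,0,0,0],
])

```text
time_s: 2.28
tcp_pos: [0.5349, -0.2832, 0.0407]
eef_rot: [-179.6, 0.5, -158.0]
contact_force: [0.1, 0.4, 0.1]
gripper_width: 0.0485
```

>>> carry_out([
  [0,0,0,0,0,0],
])

```text
time_s: 2.37
tcp_pos: [0.535, -0.2831, 0.0411]
eef_rot: [-179.6, 0.5, -158.0]
contact_force: [0.1, 0.5, -0.7]
gripper_width: 0.0485
```

>>> carry_out([
  [-0.0005,0,-0.004,0.002,0.006,0],
  [0,0,-0.001,0,0,0],
])

```text
time_s: 2.53
tcp_pos: [0.5353, -0.2832, 0.0369]
eef_rot: [-179.8, 0.3, -158.0]
contact_force: [0.3, 0.3, -0.1]
gripper_width: 0.048
```

>>> carry_out([
  [-0.001,0,-0.0005,0.001,0.003,0],
  [0,0,0,0,0,0],
  [0,0,0,0,0,0],
  [0,0,0,0,0,0],
  [0,0,0,0,0,0],
], fingers=1, force=15)

```text
time_s: 2.95
tcp_pos: [0.5345, -0.2833, 0.0363]
eef_rot: [-179.9, 0.2, -157.9]
contact_force: [-0.2, -0.2, -0.5]
gripper_width: 0.0234
```

Run:
```python
from h import *
st=r.get_state();print(st["time_s"],st["tcp_pos"],st["eef_rot"],st["contact_force"],st["gripper_width"])
s=r.capture("side")[:,:,::-1]
cv2.imwrite("pics/s3.png",s)
cv2.imwrite("pics/z5.png",cv2.resize(s[130:230,330:430],None,fx=5,fy=5,interpolation=2))
```

```text
2.95 [ 0.53445099 -0.28325388  0.03631352] [-179.94479622    0.18169742 -157.94353422] [-0.23469582 -0.21328762 -0.54995572] 0.023383741854020177
```

View pics/z5.png

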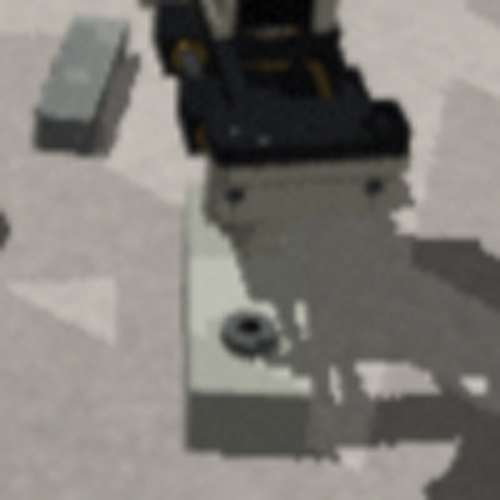

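>>> carry_out([
  [0,0,0.006,0,0,0],
  [0,0,0.015,0,0,0],
  [0,0,0.02,0,0,0],
  [0,0,0.025,0,0,0],
  [0,0,0.025,0,0,0],
  [0,0.01,0.005,0,0,0],
  [0.002,0.02,0,0,0,0],
  [0.002,0.03,0,0,0,0],
  [0.002,0.03,0,0,0,0],
  [0.002,0.03,0,0,0,0],
  [0.002,0.03,0,0,0,0],
  [0.002,0.03,0,0,0,0],
])

```text
time_s: 4.0
tcp_pos: [0.5451, -0.1014, 0.1413]
eef_rot: [-179.8, 0.4, -158.4]
contact_force: [0.1, 0.1, 0.1]
gripper_width: 0.0228
```

>>> carry_out([
  [0.002,0.03,0,0,0,0],
  [0.002,0.03,0,0,0,0],
  [0.002,0.03,0,0,0,0],
  [0.002,0.03,0,0,0,0],
  [0.002,0.02,0,0,0,0],
  [0.002,0.01,0,0,0,0],
  [0,0,0,0,0,0],
  [0,0,0,0,0,0],
])

```text
time_s: 4.67
tcp_pos: [0.5559, 0.0626, 0.1447]
eef_rot: [-179.8, 0.6, -158.1]
contact_force: [-0.3, -0.1, 0.1]
gripper_width: 0.0228
```

>>> carry_out([
  [0.003,0.001,-0.015,0.001,0.006,0],
  [0.001,0.001,-0.015,0,0,0],
  [0,0,-0.006,0,0,0],
  [0,0,0,0,0,0],
])

```text
time_s: 5.0
tcp_pos: [0.56, 0.0616, 0.1073]
eef_rot: [180.0, 0.4, -158.2]
contact_force: [-1.5, -0.6, -0.2]
gripper_width: 0.0232
```

Run:
```python
from h import *
st=r.get_state();print(st["time_s"],st["tcp_pos"],st["eef_rot"],st["contact_force"],st["gripper_width"])
s=r.capture("side")[:,:,::-1];t=r.capture("top")[:,:,::-1]
cv2.imwrite("pics/s4.png",s);cv2.imwrite("pics/t4.png",t)
cv2.imwrite("pics/z6.png",np.hstack([cv2.resize(s[200:320,270:370],None,fx=4,fy=4,interpolation=2),cv2.resize(t[160:280,190:290],None,fx=4,fy=4,interpolation=2)]))
for n in("side","top"):
  f,cx,cy,R,tt=cam(n)
  for dz in(0,-.0023,-.0263):
    X=R@(st["tcp_pos"]+[0,0,dz])+tt;print(n,dz,f*X[0]/X[2]+cx,f*X[1]/X[2]+cy)
```

```text
5.0 [0.56000493 0.06155103 0.10733485] [ 179.95581774    0.35676828 -158.21730087] [-1.4833861  -0.56241952 -0.2108314 ] 0.023164107794762693
side 0 324.1655258326053 260.63272928432906
side -0.0023 324.1831219005257 261.62282065948614
side -0.0263 324.3620297263123 271.6895637557683
top 0 242.1267085895505 219.55646320124274
top -0.0023 242.33070204594702 219.61981109710578
top -0.0263 244.40039151183515 220.26253010912734
```

View pics/z6.png

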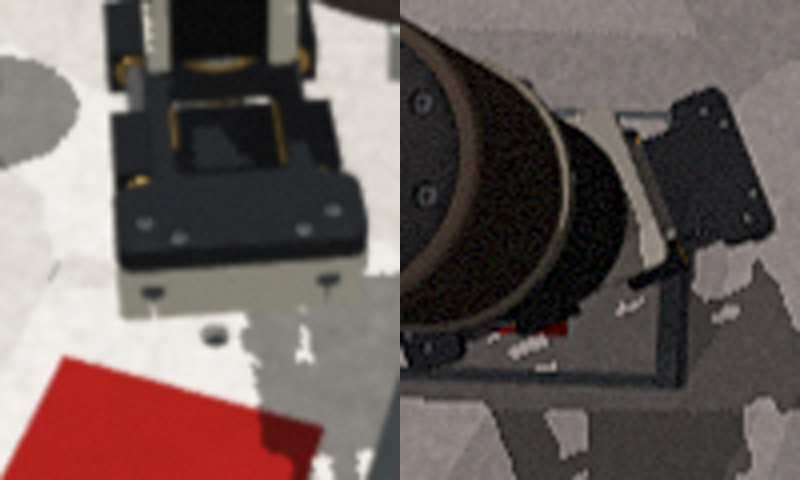

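>>> carry_out([
  [0,0,0,0,0,0.12],
  [0,0,0,0,0,0.12],
  [0,0,0,0,0,0.12],
  [0,0,0,0,0,0.12],
  [0,0,0,0,0,0.12],
  [0,0,0,0,0,0.12],
  [0,0,0,0,0,0.12],
  [0,0,0,0,0,0.12],
  [0,0,0,0,0,0.12],
  [0,0,0,0,0,0.12],
  [0,0,0,0,0,0.04],
  [0,0,0,0,0,0],
])

```text
time_s: 6.1
tcp_pos: [0.5644, 0.0575, 0.1175]
eef_rot: [-179.5, 0.7, -84.2]
contact_force: [0.4, -0.2, -0.8]
gripper_width: 0.0228
```

```bash
cat > look.py <<'E'
import sys
from h import *
def go(k,zs=(0,-.0023,-.0263),box=(270,200,370,320),f4=5):
  st=r.get_state();print(np.round(st["time_s"],2),np.round(st["tcp_pos"],4),np.round(st["eef_rot"],2),np.round(st["contact_force"],1),np.round(st["gripper_width"],4),np.round(st["joints"],1))
  s=r.capture("side")[:,:,::-1];cv2.imwrite(f"pics/s{k}.png",s)
  x0,y0,x1,y1=box
  cv2.imwrite(f"pics/zz{k}.png",cv2.resize(s[y0:y1,x0:x1],None,fx=f4,fy=f4,interpolation=2))
  f,cx,cy,R,tt=cam("side")
  for dz in zs:
    X=R@(st["tcp_pos"]+[0,0,dz])+tt;print(dz,f*X[0]/X[2]+cx,f*X[1]/X[2]+cy)
E
python3 -c "from look import *;go(5)"
```

```text
6.1 [0.5644 0.0575 0.1175] [-179.54    0.73  -84.19] [ 0.4 -0.2 -0.8] 0.0228 [ 25.2  15.7 -21.5  -0.7 -52.1 -19. ]
0 322.12850981016027 253.72628956074277
-0.0023 322.1508637920761 254.73608359800704
-0.0263 322.3781252608129 265.00214164949114
```

View pics/zz5.png

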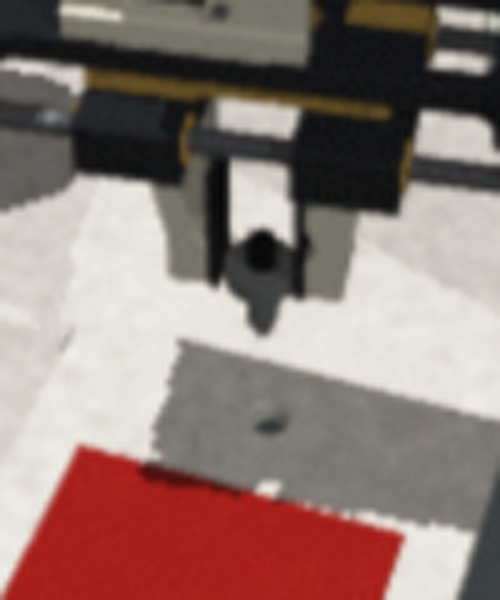

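>>> carry_out([
  [-0.004,0.0075,-0.012,-0.01,0.005,0],
  [0,0,-0.012,0,0,0],
  [0,0,0,0,0,0],
  [0,0,0,0,0,0],
])

```text
time_s: 6.48
tcp_pos: [0.5618, 0.0646, 0.0956]
eef_rot: [-179.6, 0.2, -84.9]
contact_force: [0.3, -0.6, 0.1]
gripper_width: 0.0227
```

```bash
python3 -c "from look import *;go(6)"
```

```text
6.48 [0.5618 0.0646 0.0956] [-179.64    0.22  -84.86] [ 0.3 -0.6  0.1] 0.0227 [ 26.3  17.  -23.3  -0.1 -49.2 -21.1]
0 322.60980223082976 266.8339817347156
-0.0023 322.6307810864446 267.8012872627953
-0.0263 322.84413142510823 277.63857132617005
```

View pics/zz6.png

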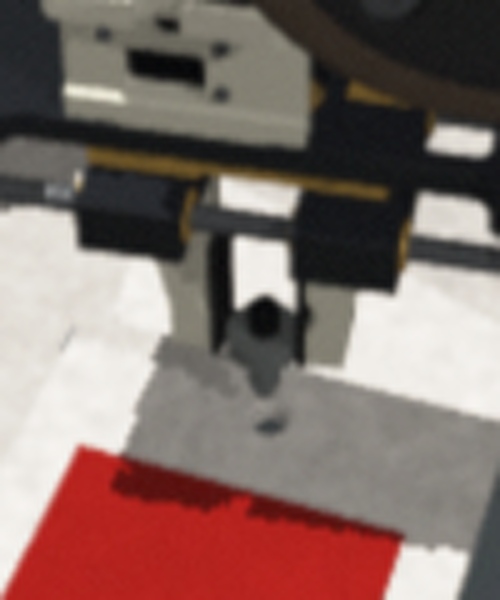

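>>> carry_out([
  [-0.0013,0.0004,-0.006,-0.003,0.004,0],
  [0,0,-0.005,0,0,0],
  [0,0,-0.001,0,0,0],
])

```text
time_s: 6.78
tcp_pos: [0.5613, 0.065, 0.0845]
eef_rot: [-179.8, 0.1, -85.0]
contact_force: [-0.7, -0.4, -0.1]
gripper_width: 0.0227
```

```bash
python3 -c "from look import *;go(7,(0,-.0263,-.03))"
```

```text
6.78 [0.5613 0.065  0.0845] [-1.7977e+02  1.0000e-01 -8.4960e+01] [-0.7 -0.4 -0.1] 0.0227 [ 26.4  17.8 -24.   -0.  -48.  -21.4]
0 322.94780229902534 271.69593835213254
-0.0263 323.1712764897164 282.2695956068283
-0.03 323.2018174002173 283.71463549660365
```

View pics/zz7.png

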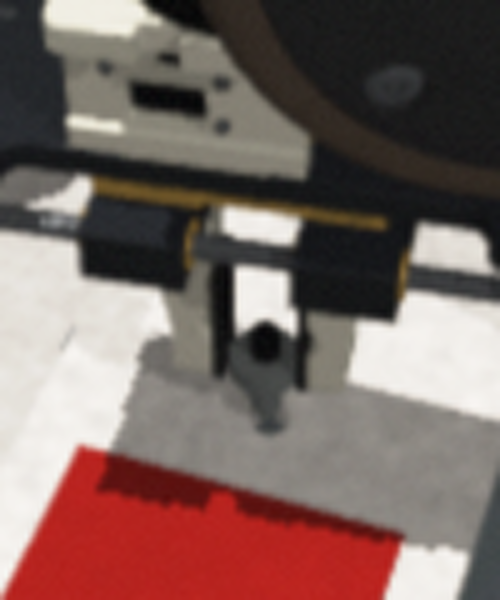

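>>> carry_out([
  [-0.0008,0,-0.002,0,0,0],
  [0,0,-0.002,0,0,0],
  [0,0,-0.002,0,0,0],
])

```text
time_s: 7.08
tcp_pos: [0.5608, 0.065, 0.0786]
eef_rot: [-179.7, 0.1, -85.0]
contact_force: [1.2, -0.3, 0.7]
gripper_width: 0.0231
```

>>> carry_out([
  [0,0,-0.002,0,0,0],
  [0,0,-0.002,0,0,0],
])

```text
time_s: 7.25
tcp_pos: [0.5609, 0.0649, 0.0743]
eef_rot: [-179.7, 0.1, -85.0]
contact_force: [0.3, -1.5, 0.4]
gripper_width: 0.0228
```

>>> carry_out([
  [0,0,-0.002,0,0,0],
  [0,0,-0.002,0,0,0],
])

```text
time_s: 7.42
tcp_pos: [0.5609, 0.0647, 0.0699]
eef_rot: [-179.7, 0.1, -85.0]
contact_force: [-0.3, -0.2, 0.0]
gripper_width: 0.0229
```

```bash
python3 -c "from look import *;go(8,(0,-.0023,-.02))"
```

```text
7.42 [0.5609 0.0647 0.0699] [-1.7972e+02  9.0000e-02 -8.4970e+01] [-0.3 -0.2  0. ] 0.0229 [ 26.5  18.8 -24.9   0.  -46.  -21.4]
0 323.3681167385325 277.5370102824568
-0.0023 323.38690276587835 278.4570275365218
-0.02 323.5287315975956 285.4028798927275
```

View pics/zz8.png

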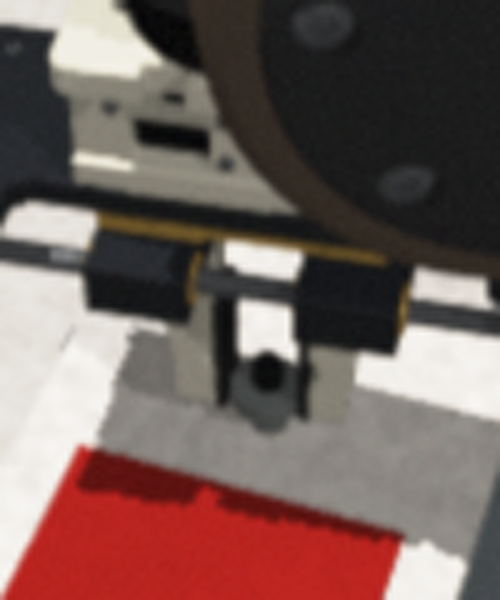

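>>> carry_out([
  [0,0,-0.002,0,0,0],
  [0,0,-0.002,0,0,0],
  [0,0,-0.002,0,0,0],
])

```text
time_s: 7.72
tcp_pos: [0.5609, 0.0645, 0.0633]
eef_rot: [-179.7, 0.1, -85.0]
contact_force: [-0.2, -1.2, 0.5]
gripper_width: 0.0227
```

>>> carry_out([
  [0,0,-0.0015,0,0,0],
  [0,0,-0.001,0,0,0],
])

```text
time_s: 7.88
tcp_pos: [0.5608, 0.0644, 0.0603]
eef_rot: [-179.7, 0.1, -85.0]
contact_force: [-0.1, -1.3, 0.3]
gripper_width: 0.0233
```

>>> carry_out([
  [0,0,-0.001,0,0,0],
])

```text
time_s: 7.97
tcp_pos: [0.5608, 0.0644, 0.0591]
eef_rot: [-179.7, 0.1, -85.0]
contact_force: [0.5, -1.1, 1.1]
gripper_width: 0.023
```

>>> carry_out([
  [0,0.0003,-0.0007,0,0,0],
])

```text
time_s: 8.05
tcp_pos: [0.5608, 0.0645, 0.0583]
eef_rot: [-179.8, 0.0, -85.0]
contact_force: [0.0, -3.7, 1.2]
gripper_width: 0.0233
```

>>> carry_out([
  [0,0,-0.0007,0,0,0],
])

```text
time_s: 8.13
tcp_pos: [0.5609, 0.0643, 0.0579]
eef_rot: [-179.7, 0.0, -85.0]
contact_force: [-1.9, -1.4, 6.6]
gripper_width: 0.0228
```

>>> carry_out([
  [0,0,-0.0007,0,0,0],
])

```text
time_s: 8.22
tcp_pos: [0.561, 0.0642, 0.0575]
eef_rot: [-179.7, 0.0, -85.0]
contact_force: [-2.9, -1.1, 4.7]
gripper_width: 0.0229
```

```bash
python3 -c "from look import *;go(9,(0,-.0023,-.02),(290,240,360,300),8)"
```

```text
8.22 [0.561  0.0642 0.0575] [-1.7974e+02  2.0000e-02 -8.4950e+01] [-2.9 -1.1  4.7] 0.0229 [ 26.4  19.7 -25.6   0.1 -44.4 -21.5]
0 323.4955476517211 282.2330466545926
-0.0023 323.5138221288382 283.1313957357687
-0.02 323.65182135521184 289.9152548536599
```

View pics/zz9.png

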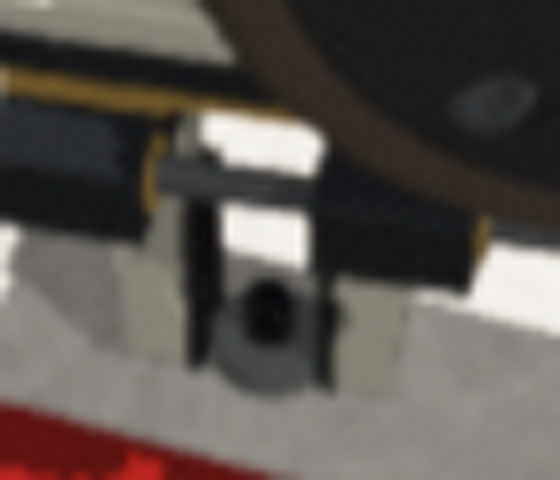

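>>> carry_out([
  [0,0,0,0,0,0],
  [0,0,0,0,0,0],
  [0,0,0,0,0,0],
  [0,0,0,0,0,0],
  [0,0,0,0,0,0],
], fingers=-0.1)

```text
time_s: 8.68
tcp_pos: [0.5612, 0.0652, 0.0575]
eef_rot: [-179.7, 0.1, -85.0]
contact_force: [-0.4, -0.7, 1.5]
gripper_width: 0.0468
```

>>> carry_out([
  [0,0,0.004,0,0,0],
  [0,0,0.01,0,0,0],
  [0,0,0.015,0,0,0],
  [0,0,0.005,0,0,0],
  [0,0,0,0,0,0],
])

```text
time_s: 9.1
tcp_pos: [0.5609, 0.0652, 0.094]
eef_rot: [-179.7, 0.1, -84.9]
contact_force: [-1.1, 0.1, -0.3]
gripper_width: 0.0485
```

```bash
python3 -c "from look import *;go(10,(0,-.0263),(290,240,360,300),8)"
```

```text
9.1 [0.5609 0.0652 0.094 ] [-1.7975e+02  7.0000e-02 -8.4950e+01] [-1.1  0.1 -0.3] 0.0485 [ 26.5  17.1 -23.5   0.  -49.1 -21.5]
0 323.08407633576513 267.90547583761577
-0.0263 323.30622951981206 278.6764881367484
```

View pics/zz10.png

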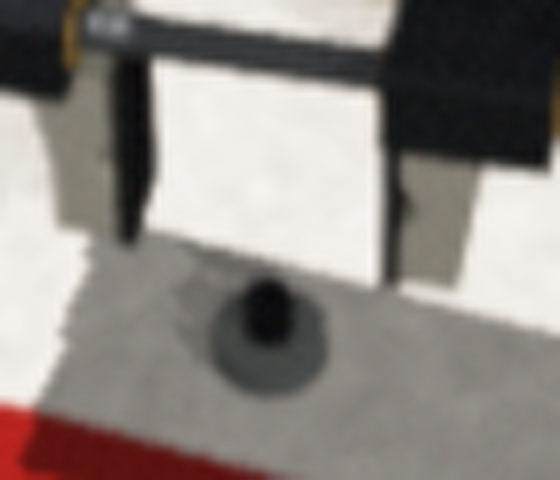

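>>> carry_out([
  [-0.0003,0,-0.004,0,0,0],
  [0,0,-0.004,0,0,0],
  [0,0,-0.002,0,0,0],
  [0,0,-0.002,0,0,0],
  [0,0,-0.001,0,0,0],
], fingers=1)

```text
time_s: 9.57
tcp_pos: [0.5596, 0.0649, 0.078]
eef_rot: [-179.8, 0.1, -85.0]
contact_force: [-0.8, 0.4, -0.3]
gripper_width: 0.0206
```

>>> carry_out([
  [0,0,-0.001,0,0,0],
  [0,0,-0.001,0,0,0],
])

```text
time_s: 9.73
tcp_pos: [0.5591, 0.0647, 0.0748]
eef_rot: [-179.9, 0.0, -85.0]
contact_force: [0.9, 0.5, -0.5]
gripper_width: 0.0071
```

>>> carry_out([
  [0,0,-0.001,0,0,0],
])

```text
time_s: 9.82
tcp_pos: [0.5594, 0.0647, 0.0737]
eef_rot: [-179.9, 0.0, -85.0]
contact_force: [2.9, -0.4, 6.9]
gripper_width: 0.0024
```

>>> carry_out([
  [0.0005,0,0.003,0,0,0],
  [0.0007,0.0002,0.0005,0,0,0],
  [0,0,0,0,0,0],
  [0,0,0,0,0,0],
])

```text
time_s: 10.15
tcp_pos: [0.5609, 0.0651, 0.0776]
eef_rot: [-179.9, 0.0, -85.0]
contact_force: [-0.6, -1.1, -0.0]
gripper_width: 0.0002
```

```bash
python3 -c "from look import *;go(11,(0,-.003),(290,240,360,300),8)"
```

```text
10.15 [0.5609 0.0651 0.0776] [-1.799e+02  3.000e-02 -8.496e+01] [-0.6 -1.1 -0. ] 0.0002 [ 26.5  18.4 -24.3   0.  -47.2 -21.5]
0 323.23544006326074 274.6076360451911
-0.003 323.2605060976907 275.82480848783314
```

View pics/zz11.png

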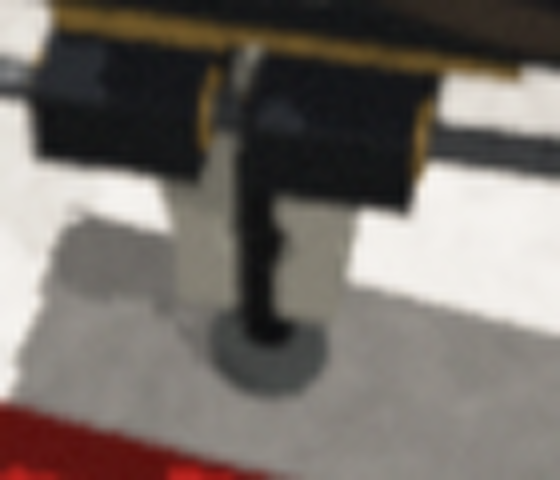

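>>> carry_out([
  [-0.0003,0,-0.0015,0,0,0],
  [0,0,-0.001,0,0,0],
])

```text
time_s: 10.37
tcp_pos: [0.5605, 0.0651, 0.0751]
eef_rot: [-179.9, 0.0, -85.0]
contact_force: [-0.2, 0.8, 0.5]
gripper_width: 0.0007
```

>>> carry_out([
  [0,0,-0.0008,0,0,0],
])

```text
time_s: 10.45
tcp_pos: [0.5605, 0.065, 0.0743]
eef_rot: [-179.9, 0.0, -85.0]
contact_force: [1.2, -0.1, 0.7]
gripper_width: 0.0005
```

>>> carry_out([
  [0,0,-0.0007,0,0,0],
])

```text
time_s: 10.53
tcp_pos: [0.5605, 0.065, 0.0736]
eef_rot: [-179.9, 0.0, -85.0]
contact_force: [-1.8, 0.3, 6.5]
gripper_width: 0.0006
```

>>> carry_out([
  [0,0,-0.0007,0,0,0],
])

```text
time_s: 10.62
tcp_pos: [0.5606, 0.065, 0.0732]
eef_rot: [-179.9, 0.0, -85.0]
contact_force: [-2.5, 0.7, 6.6]
gripper_width: 0.0005
```

>>> carry_out([
  [0,0,-0.0007,0,0,0],
])

```text
time_s: 10.7
tcp_pos: [0.5605, 0.065, 0.0729]
eef_rot: [-179.9, 0.0, -84.9]
contact_force: [-2.7, 0.1, 7.1]
gripper_width: 0.0003
```

>>> carry_out([
  [0,0,-0.0008,0,0,0],
  [0,0,-0.0008,0,0,0],
])

```text
time_s: 10.87
tcp_pos: [0.5605, 0.065, 0.0723]
eef_rot: [-179.8, 0.0, -84.9]
contact_force: [-1.8, 0.1, 6.2]
gripper_width: 0.0005
```

>>> carry_out([
  [0,0,-0.0008,0,0,0],
  [0,0,-0.0008,0,0,0],
])

```text
time_s: 11.03
tcp_pos: [0.5605, 0.065, 0.0718]
eef_rot: [-179.8, 0.0, -84.9]
contact_force: [-2.9, 0.0, 6.1]
gripper_width: 0.0005
```

>>> carry_out([
  [0,0,-0.0008,0,0,0],
  [0,0,-0.0008,0,0,0],
])

```text
time_s: 11.2
tcp_pos: [0.5606, 0.065, 0.0712]
eef_rot: [-179.8, -0.0, -84.9]
contact_force: [-2.6, 0.2, 5.9]
gripper_width: -0.0
```

>>> carry_out([
  [0,0,-0.0008,0,0,0],
  [0,0,-0.0008,0,0,0],
])

```text
time_s: 11.37
tcp_pos: [0.5606, 0.065, 0.0707]
eef_rot: [-179.8, -0.0, -84.8]
contact_force: [-3.1, 0.9, 6.3]
gripper_width: 0.0004
```

>>> carry_out([
  [0,0,-0.001,0,0,0],
  [0,0,-0.001,0,0,0],
  [0,0,-0.001,0,0,0],
  [0,0,-0.001,0,0,0],
])

```text
time_s: 11.7
tcp_pos: [0.5605, 0.065, 0.0689]
eef_rot: [-179.7, -0.0, -84.8]
contact_force: [-2.5, -0.4, 6.6]
gripper_width: 0.0004
```

>>> carry_out([
  [0,0,-0.001,0,0,0],
  [0,0,-0.001,0,0,0],
  [0,0,-0.001,0,0,0],
  [0,0,-0.001,0,0,0],
])

```text
time_s: 12.03
tcp_pos: [0.5605, 0.065, 0.067]
eef_rot: [-179.7, -0.0, -84.7]
contact_force: [-2.4, 1.1, 6.1]
gripper_width: 0.0004
```

>>> carry_out([
  [0,0,-0.001,0,0,0],
  [0,0,-0.001,0,0,0],
  [0,0,-0.001,0,0,0],
])

```text
time_s: 12.28
tcp_pos: [0.5607, 0.0649, 0.0661]
eef_rot: [-179.6, -0.1, -84.7]
contact_force: [-5.1, -0.1, 10.5]
gripper_width: 0.0008
```

>>> carry_out([
  [-0.0003,0,-0.0011,0,0,0],
])

```text
time_s: 12.37
tcp_pos: [0.5606, 0.065, 0.066]
eef_rot: [-179.6, -0.1, -84.6]
contact_force: [-3.3, 0.5, 10.2]
gripper_width: 0.0007
```

>>> carry_out([
  [-0.0003,0,-0.0012,0,0,0],
])

```text
time_s: 12.45
tcp_pos: [0.5606, 0.065, 0.0659]
eef_rot: [-179.5, -0.1, -84.6]
contact_force: [-4.9, 0.0, 10.3]
gripper_width: 0.0007
```

>>> carry_out([
  [-0.0003,0,-0.0012,0,0,0],
])

```text
time_s: 12.53
tcp_pos: [0.5606, 0.065, 0.0658]
eef_rot: [-179.5, -0.1, -84.6]
contact_force: [-3.7, -0.2, 10.7]
gripper_width: 0.0001
```

>>> carry_out([
  [-0.0003,0,-0.0014,0,0.003,0],
])

```text
time_s: 12.62
tcp_pos: [0.5606, 0.065, 0.0656]
eef_rot: [-179.6, -0.1, -84.5]
contact_force: [-3.1, -0.7, 10.6]
gripper_width: 0.0004
```

>>> carry_out([
  [-0.0003,0,-0.0015,0,0.003,0],
])

```text
time_s: 12.7
tcp_pos: [0.5605, 0.065, 0.0653]
eef_rot: [-179.7, -0.1, -84.5]
contact_force: [-2.8, -0.3, 9.6]
gripper_width: 0.0003
```

>>> carry_out([
  [-0.0003,0,-0.0016,0,0.003,0],
])

```text
time_s: 12.78
tcp_pos: [0.5606, 0.065, 0.0649]
eef_rot: [-179.8, -0.1, -84.5]
contact_force: [-2.8, 0.2, 10.6]
gripper_width: 0.0007
```

>>> carry_out([
  [-0.0002,0,-0.0016,0,0.001,0],
  [-0.0002,0,-0.0016,0,0.001,0],
  [-0.0002,0,-0.0016,0,0.001,0],
])

```text
time_s: 13.03
tcp_pos: [0.5606, 0.065, 0.0634]
eef_rot: [-179.9, -0.1, -84.4]
contact_force: [-3.2, 1.1, 11.0]
gripper_width: 0.0004
```

>>> carry_out([
  [-0.0002,0,-0.0016,0,0.001,0],
  [-0.0002,0,-0.0016,0,0.001,0],
  [-0.0002,0,-0.0016,0,0.001,0],
])

```text
time_s: 13.28
tcp_pos: [0.5606, 0.065, 0.0619]
eef_rot: [-179.9, -0.1, -84.3]
contact_force: [-4.0, 0.4, 9.7]
gripper_width: 0.0007
```

>>> carry_out([
  [-0.0002,0,-0.0016,0,0.001,0],
  [-0.0002,0,-0.0016,0,0.001,0],
  [-0.0002,0,-0.0016,0,0.001,0],
])

```text
time_s: 13.53
tcp_pos: [0.5606, 0.065, 0.0603]
eef_rot: [-180.0, -0.1, -84.2]
contact_force: [-4.0, 0.1, 11.0]
gripper_width: 0.0007
```

>>> carry_out([
  [-0.0002,0,-0.0016,0,0.001,0],
  [-0.0002,0,-0.0016,0,0.001,0],
  [-0.0002,0,-0.0016,0,0.001,0],
])

```text
time_s: 13.78
tcp_pos: [0.5606, 0.065, 0.0588]
eef_rot: [180.0, -0.1, -84.1]
contact_force: [-3.7, 0.6, 10.5]
gripper_width: 0.0006
```

>>> carry_out([
  [-0.0002,0,-0.0016,0,0,0],
  [-0.0002,0,-0.0016,0,0,0],
  [-0.0002,0,-0.0016,0,0,0],
])

```text
time_s: 14.03
tcp_pos: [0.5606, 0.065, 0.0572]
eef_rot: [-179.9, -0.1, -84.1]
contact_force: [-3.6, 0.6, 11.3]
gripper_width: 0.0004
```

>>> carry_out([
  [-0.0002,0,-0.0015,0,0,0],
  [-0.0002,0,-0.0015,0,0,0],
])

```text
time_s: 14.2
tcp_pos: [0.5605, 0.065, 0.0563]
eef_rot: [-179.8, -0.1, -84.0]
contact_force: [-3.9, -0.0, 10.9]
gripper_width: 0.0004
```

>>> carry_out([
  [-0.0002,0,-0.0015,0,0,0],
])

```text
time_s: 14.28
tcp_pos: [0.5606, 0.065, 0.056]
eef_rot: [-179.7, -0.1, -84.0]
contact_force: [-6.3, 0.7, 17.8]
gripper_width: 0.0004
```

>>> carry_out([
  [-0.0002,0,-0.0015,0,0,0],
])

```text
time_s: 14.37
tcp_pos: [0.5606, 0.065, 0.056]
eef_rot: [-179.7, -0.1, -83.9]
contact_force: [-7.9, 0.2, 18.1]
gripper_width: 0.0006
```

>>> carry_out([
  [0,0,0.002,0,0,0],
  [0,0,0.01,0,0,0],
  [0,0,0.02,0,0,0],
  [0,0,0.03,0,0,0],
  [0,0,0.03,0,0,0],
  [0,0,0.01,0,0,0],
  [0,0,0,0,0,0],
])

```text
time_s: 14.95
tcp_pos: [0.5589, 0.0641, 0.164]
eef_rot: [-179.9, -0.2, -83.9]
contact_force: [-0.7, 0.3, 0.4]
gripper_width: 0.0002
```

```bash
python3 -c "
from look import *;go(12,(0,),(230,255,390,375),5)
t=r.capture('top')[:,:,::-1];cv2.imwrite('pics/t12.png',t)"
```

```text
14.95 [0.5589 0.0641 0.164 ] [-179.87   -0.22  -83.94] [-0.7  0.3  0.4] 0.0002 [ 26.7  12.8 -19.    0.3 -58.2 -20.7]
0 323.9382011149412 236.0163156730968
```

View pics/zz12.png

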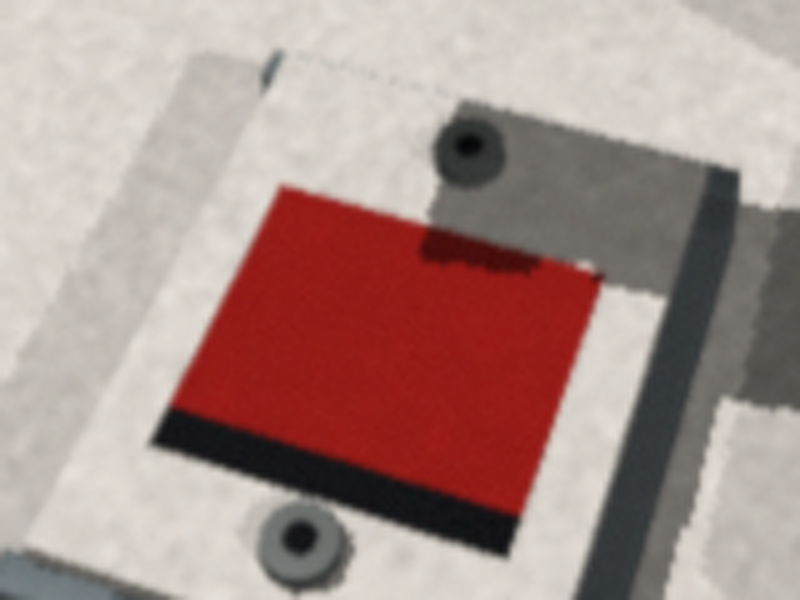

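View pics/s12.png

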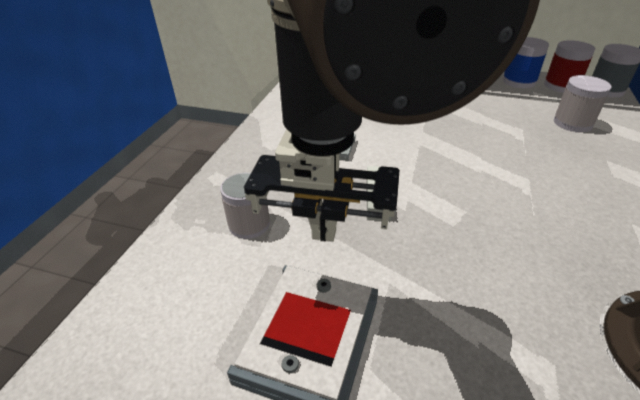

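```bash
python3 -c "
from plant import r
print(r.close_job(),r.get_state()['time_s'])"
```

```text
the job is handed in; nothing more can be done
the job is handed in; nothing more can be done
```

The fresh rivet is fastened in the panel's empty hole and the job is handed in, at about 15 s of the 48 s allowed.

- **Seating:** I took the rivet with the raised pin, at about (0.534, −0.283). It went into the hole at about (0.561, 0.065), and its head rested flat with the pin still up; I checked this in a picture before pushing.
- **Pushing:** I used the closed fingertips. The panel sank about 8 mm to its stop at roughly 6–7 N, then the pin slid about 10 mm at roughly 11 N. The push stalled at 18 N upward, about 20 N including the side force, against the 24 N limit. Forces are read at the end of each call, so I have no reading for the moments in between. One early touch on the pin was about 1.3 mm off-centre, at about 7.5 N; I backed off and recentred.
- **Last checks:** In the side picture the pin sits in its head just as the set rivet's does, with the head flat on the panel. The gripper was clear, with no contact force. Nothing else was touched on purpose. I did not re-measure the used rivet, cans and applicator at the end; only the large can was in the last picture I viewed, and it looked unmoved.
- **Disagreement:** The cameras put the panel top 1–2 mm apart (54–57 mm). Contact settled it at about 55.5 mm.

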